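# Close the one-handed clamp board on the honey jar

### The arm

A 7-joint arm with a two-finger parallel gripper is mounted at the origin on a cart in front of the work surface, level with it; the furniture and walls round the work are solid. World frame = base frame: x ahead of the robot, y to its left, z up, the work surface at z = 0. Lengths are in m, angles in rad, forces in N, time in s.
With the tool pointing down it reaches from about 0.425 to 0.8 m from the base axis. Payload 8.3 kg.
Tool frame: the origin (TCP) lies midway between the tips of the shut fingers; the grasp point (between the pads) lies pinch_z behind it (pinch_z is the distance from the TCP to the grasp point, in m); z points along the fingers, y is the line along which they close (so a half turn about z gives the same grasp; the last joint's range is limited). The gripper opens to 85 mm and grips with 20 to 120 N. Pads are 22 mm wide; open, the fingers measure 114 mm over their backs; the gripper's body (76 mm by 85 mm) begins 54 mm behind the grasp point. The pads swing forward as they close: fully open they stand 13 mm farther back than shut.
Start: joints at [1.083, 0.383, 0.016, 1.37, -0.006, 1.388, -0.046], TCP at [0.258, -0.569, 0.231] pointing down, gripper open.
Joint ranges: [-2.95, 2.95], [-0.25, 2.06], [-1.52, 1.56], [0.18, 2.33], [-1.44, 4.58], [0.02, 2.06], [-3.01, 3.01]. Speed limits (rad/s): [2.39, 2.39, 3.01, 3.01, 3.14, 3.14, 3.14].

### API

Orientations are given as a unit quaternion [x, y, z, w].
In Python, from plant import * gives the robot as it stands. The module is installed in compiled form; this text tells all that it offers.
- The arm moves only by the tool send_rows, never from a script. Its argument "rows" is a list of rows, each a list of 7 numbers: the shift along the tool's x, y, z in mm, then the turn, a rotation vector about the tool's x, y, z in rad, then the opening, from 0 (shut) to 1 (fully open). In form: [[dx, dy, dz, wx, wy, wz, gripper], ...]. A call has 1 to 8 rows; each row is the pose to reach, as a shift and turn from the pose commanded when the call began, along the tool's axes at that moment; what a row does not reach only later rows make up. A row lasts 1/8 s, in which the tool goes at most 62.5 mm and 10.7 degrees, less where a joint would pass 70% of its speed; a pose out of reach is approached as far as the arm can. A call with a gripper value outside its range is refused whole. The fingers move at their own pace and stop on an object; "force" is the grip in N (left out, the last holds). Time passes only in rows, so rows that repeat a pose let the fingers close. It gives the time, the measured TCP pose, the force, the opening and the grip force at its end, in the units of the state.
- sense(): the state, without advancing time (a new reading comes with each control period).
- read_camera(name): name is "scene" or "top" or "wrist"; returns the picture (420x560x3 uint8, red, green, blue); there is no depth.
- calibration(name): a dict with "vfov" (degrees; the focal length in pixels is half the picture's height over the tangent of half this angle, whatever the lens; pixels are square), "cx", "cy" (the principal point, pixels), "k1" (the pictures are not rectified: a ray, as slopes to the right and down, at radius r is drawn at 1 + k1 r^2 times it, then the intrinsics apply), "world_to_cam" (4x4, takes a point from world to camera coordinates); the wrist camera has in their place "mount" (4x4, takes a point from camera to tool coordinates, whose origin is the TCP and whose axes are the flange's). Camera axes: x right, y up, looking along -z (the intrinsics and any distortion apply to the point x, -y, -z); pixel columns grow to the right and rows downward; lengths in m; the calibration is good to about 2 mm. A picture is of the moment at which its call begins: read the wrist's pose just before it. calibration takes no time and is no camera call.
- job_done(): hands the job in; it is judged then, once.
The state is a dict: "time": time; "joint_pos": joint angles; "joint_velocities": joint speeds; "joint_torque": joint torques, N m; "tool_pos": TCP position; "ee_rot": TCP orientation; "force": force on the tool from outside, world axes, zero at the start; "ft_torque": the same for the moment, N m; "finger_gap": finger opening in m; "finger_force": force on a finger pad.
Only numpy, scipy, OpenCV 4.12 (cv2) and the standard library are available. Lean on these libraries where they do the work, as an engineer would, in place of code of your own. Each camera call takes 0.05 s, during which the arm holds its last target. There are 200 camera calls.

### The job

Close the clamp board on the honey jar so that the jar stands cradled between its two jaws for one-handed opening: press down the blue pad in the middle of the slider to free its brake, keep it pressed while you push the slider gently along its rail as far as the red stop peg, then let go so that the brake holds it there. Work with the fingertips only: do not force it along with the brake on, do not touch the jar, pick nothing up, and leave the mug, the pepper mill and the tea carton where they are.

Things in the scene. Friction and masses are not known exactly. Their poses are not given: they have to be found in the camera images.
- clamp_board: Beech board (200 x 410 mm, top 20 mm above the worktop) fixed by suction feet; an aluminium rail (30 mm wide, top at 32 mm) runs along its middle. Origin: under its centre, at worktop height; z up; its +y is the way the slider closes along the rail, towards the fixed white V-jaw (rubber cheeks, top 66 mm above the worktop) at its +y end. At yaw 0 its axes are the world's.
- pad_top (a point): Centre of the top of the blue ribbed brake pad in the slider's middle: 46 mm across the rail, 42 mm along it, 60 mm above the worktop when up, 10 mm above the slider's white body behind it. It goes 5 mm straight down: about 15 N before it moves, 17 N at the bottom; a spring brings it back. Axes as the board's.
- thumb_wall (a point): Middle of the upright face of the slider's white thumb wall, which faces the pad: 26 mm from the pad's centre on the board's +y side, 56 mm wide, top 74 mm above the worktop. Fingertips that press the pad may bear against it as they push. Beyond it comes the slider's V-jaw (85 mm wide, 66 mm high), its notch 55 mm from the pad's centre. Axes as the board's.
- jaw (a joint): Place of the white slider on its rail in m, along the board's +y: 0 = fully open, 0.110 = its side lug against the red stop peg (it cannot go farther). With the pad up the brake holds it against about 10 N; with the pad pressed 1 mm or more it slides with about 2 N. It stays where it is when the pad is let go.
- brake (a joint): How far the blue pad is pressed, in m: 0 = up, brake on; 0.005 = fully down, brake off.
- stop_peg (a point): Middle of the red head of the stop peg (12 mm wide, top 46 mm above the worktop), plugged in a row of holes in the board, 62 mm to the board's -x side of the rail's middle. The slider's lug meets it when the slider is home. Axes as the board's.
- seat (a point): Point on the board's top, on the line of the rail, in front of the fixed jaw, over which the honey jar's axis stands (within some mm) when the jar is cradled by both jaws. Axes as the board's.
- honey_mid (a point): Glass honey jar with a slightly six-sided body and a grey lid, 64 mm across its flats, 72 mm across its corners, 102 mm tall, about 0.4 kg, standing upright and loose on the board between the jaws; this point is at its centre, 51 mm above its foot, z up. The closing jaw pushes it up to the fixed jaw. Its top is 122 mm above the worktop.
- mug_mid (a point): White mug with a leaf pattern (92 x 127 mm with its handle, 95 mm tall) standing beyond the board; centre, half-way up. Leave alone.
- mill_mid (a point): Pepper mill, 44 mm wide and 90 mm tall, standing beyond the board; centre, half-way up. Leave alone.
- tea_mid (a point): Flat green and white tea carton, 95 x 150 x 30 mm, lying past the board's +y end; centre, half-way up. Leave alone.
Mind the look-alikes: they are no part of the job. What is shaped like the part that bears honey_mid but purple is not meant.

How it is judged:
On the way, in this order (a step that is already met when the one before it is completed fails the run):
1. the blue pad is pressed at least 2 mm while the slider is still near where it started (the pad's top within 15 mm of its first place) (value of joint brake above 0.002 m and distance of pad_top from where it was at the start of the episode below 0.015 m), for 0.1 s.
2. with the pad still pressed, the slider comes to within 3 mm of the stop (value of joint jaw above 0.107 m and value of joint brake above 0.001 m), for 0.1 s.
At the end, for the whole second after the job is handed in: The slider stands within 3 mm of the red stop peg, the blue pad is up again (less than 1 mm down) so that its brake holds, and the honey jar stands at rest and upright on the board between the two jaws, its axis within 7 mm of the seat point (value of joint jaw above 0.107 m and value of joint brake below 0.001 m and velocity of joint jaw below 0.005 m/s and angle between honey_mid's own z axis and vertical below 0.08 rad and horizontal distance between honey_mid and seat below 0.007 m and z of honey_mid in the frame of seat below 0.056 m and linear speed of honey below 0.02 m/s); the robot touches nothing.
It fails at once if the arm or the gripper body, not the fingers, pushes on the board or slider (contact force between the arm and clamp_board above 3 N).
It fails at once if the slider is forced along (faster than 20 mm/s) with its brake on ((velocity of joint jaw above 0.02 m/s or velocity of joint jaw below -0.02 m/s) and value of joint brake below 0.0003 m).
It fails at once if the jar is touched by the fingers or arm (contact force between any of the fingers, the arm and honey above 0.5 N).
It fails at once if the jar is lifted more than 8 mm off the board, tipped, or jolted or squeezed by the slider with more than 40 N (z of honey_mid in the frame of seat above 0.059 m or angle between honey_mid's own z axis and vertical above 0.25 rad or contact force between jaw and honey above 40 N).
It fails at once if the mug, the pepper mill or the tea carton is moved more than 15 mm or lifted (distance of any of mug_mid, mill_mid, tea_mid from where it was at the start of the episode above 0.015 m).
It also fails if it takes over 35 s, if anything falls off the work surface, if the arm or the gripper's body presses on something with over 40 N, if the wrist force passes 120 N, or if a joint passes its speed limit or range.

## Working session

There is one attempt and no reset: what is moved stays moved. The work goes in short steps, Python scripts to look and compute and a tool call to move; the robot and the scene stay as the last step left them, time stands still between calls to the robot, and variables do not carry over. Pictures are saved under pics/ and viewed, at most 10 in all, crops included, and the job is handed in when it is done.

Besides the shell and the picture viewer there is one more tool, called as name(argument=value, ...) on one line, values as JSON. send_rows: Moves the arm, as the interface text tells. Its arguments: {"type":"object","properties":{"rows":{"type":"array"},"force":{"type":"number"}},"required":["rows"]}

```bash
mkdir -p pics
cat > h.py <<'E'
from plant import *
import numpy as np, cv2
from scipy.spatial.transform import Rotation as R
def cam(name,s=None):
    c=calibration(name); f=210/np.tan(np.radians(c["vfov"])/2)
    if "world_to_cam" in c: T=np.linalg.inv(np.array(c["world_to_cam"]))
    else:
        T=np.eye(4);T[:3,:3]=R.from_quat(s["ee_rot"]).as_matrix();T[:3,3]=s["tool_pos"];T=T@np.array(c["mount"])
    return c,f,T
def ray(name,px,s=None):
    c,f,T=cam(name,s); u=np.array([(px[0]-c["cx"])/f,(px[1]-c["cy"])/f]); p=u.copy()
    for _ in range(30): p=u/(1+c["k1"]*(p@p))
    return T[:3,3],T[:3,:3]@np.array([p[0],-p[1],-1])
def onz(name,px,z,s=None):
    o,d=ray(name,px,s); return o+d*(z-o[2])/d[2]
def proj(name,P,s=None):
    c,f,T=cam(name,s); q=np.linalg.inv(T)@np.append(P,1); p=np.array([q[0],-q[1]])/-q[2]
    p=p*(1+c["k1"]*(p@p)); return p*f+[c["cx"],c["cy"]]
def snap(name,fn):
    s=sense(); im=read_camera(name)[:,:,::-1].copy(); cv2.imwrite("pics/"+fn,im); return s,im
E
python3 - <<'E'
from h import *
s,a=snap("top","top0.png"); _,b=snap("scene","scene0.png")
print(s)
E
```

```text
{'time': 0.0, 'joint_pos': array([ 1.08310516,  0.38420859,  0.01635898,  1.37119237, -0.00630712,
        1.38822676, -0.04646597]), 'joint_velocities': array([ 0.00083164, -0.00070743, -0.00205777,  0.00107931,  0.00061756,
        0.00054559,  0.00189106]), 'joint_torque': array([ 1.06034175e-03, -6.27593207e+01,  8.44472162e-01, -3.71814144e+01,
        1.65015802e-02,  1.43581250e-02, -2.30545601e-05]), 'tool_pos': array([ 0.25740528, -0.56895226,  0.23027989]), 'ee_rot': array([ 9.77516633e-01,  2.10855984e-01, -2.21018422e-04, -9.68211904e-04]), 'force': array([0.53013675, 0.4005862 , 0.83844795]), 'ft_torque': array([-0.00654718, -0.04157255, -0.05513318]), 'finger_force': 0.0, 'finger_gap': 0.08536908577502797}
```

View pics/top0.png

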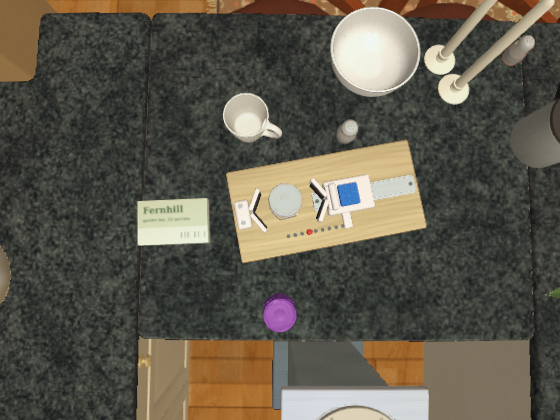

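View pics/scene0.png

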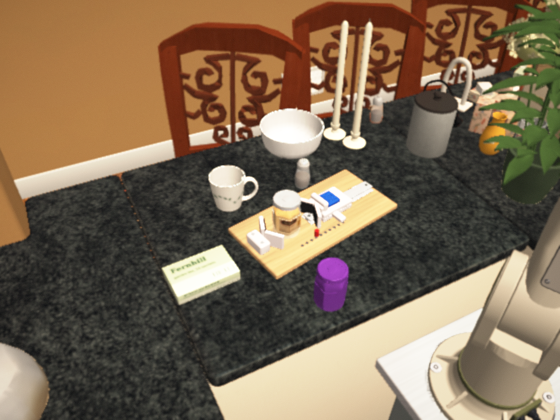

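The top view shows the blue pad at (348,194), the red peg at (309,232), the honey jar (grey lid) at (285,200) and the fixed jaw at (245,213). The purple jar at (280,313) is the look-alike. The mug is at (248,118), the mill at (347,131) and the tea carton at (173,222). Candidates for the pad: the only blue patch is at (348,194), and in the scene view it is at (329,199). Next I'll measure it and take one crop.

```bash
cat >> h.py <<'E'
def blob(im,lo,hi,roi=None):
    m=cv2.inRange(cv2.cvtColor(im,cv2.COLOR_BGR2HSV),lo,hi)
    n,l,st,ce=cv2.connectedComponentsWithStats(m); k=1+np.argmax(st[1:,4])
    pts=np.argwhere(l==k)[:,::-1].astype(np.float32)
    return ce[k],st[k,4],cv2.minAreaRect(pts)
BLUE=((100,120,60),(125,255,255))
E
python3 - <<'E'
from h import *
a=cv2.imread("pics/top0.png");b=cv2.imread("pics/scene0.png")
c,n,r=blob(a,*BLUE);print(c,n,r);print("pad top",onz("top",c,.06))
bx=np.array([onz("top",p,.06)[:2] for p in cv2.boxPoints(r)]);print(bx,[np.linalg.norm(bx[i]-bx[i-1]) for i in range(4)])
c2,n2,r2=blob(b,*BLUE);print(c2,n2);print("pad scene",onz("scene",c2,.06))
# board corners
m=cv2.inRange(cv2.cvtColor(a,cv2.COLOR_BGR2HSV),(10,50,120),(30,160,255));m[:130]=0;m[280:]=0;m[:,:215]=0;m[:,440:]=0
n,l,st,ce=cv2.connectedComponentsWithStats(m);k=1+np.argmax(st[1:,4]);R_=cv2.minAreaRect(np.argwhere(l==k)[:,::-1].astype(np.float32))
q=np.array([onz("top",p,.02)[:2] for p in cv2.boxPoints(R_)]);print("board",q,q.mean(0),[np.linalg.norm(q[i]-q[i-1]) for i in range(4)])
d=[q[i]-q[i-1] for i in range(4)];d=max(d,key=np.linalg.norm);d*=np.sign(d[1]);print("y axis",d/np.linalg.norm(d),"yaw",np.arctan2(-d[0],d[1]))
for nme,p,z in(("jar lid",(285,200),.122),("peg",(309,232),.046),("mill",(349,127),.09)):print(nme,onz("top",p,z))
cv2.imwrite("pics/crop.png",cv2.resize(a[130:270,215:435],None,fx=3.5,fy=3.5,interpolation=2))
E
```

```text
[348.18939394 194.06818182] 396 ((348.2115478515625, 194.05767822265625), (20.592193603515625, 19.219379425048828), 78.69007110595703)
pad top [0.56400141 0.02612162 0.06      ]
[[0.58101411 0.05002425]
 [0.58955664 0.01036723]
 [0.54707708 0.00216704]
 [0.53866411 0.04166367]] [np.float64(0.04316737394690482), np.float64(0.04056665497185573), np.float64(0.043263794762358705), np.float64(0.04038269424699576)]
[329.94244604 197.86330935] 139
pad scene [0.55982327 0.02113757 0.06      ]
board [[ 0.61304277  0.28965086]
 [ 0.69843691 -0.11849178]
 [ 0.49755957 -0.15254391]
 [ 0.41749163  0.24814036]] [0.55663272 0.06668888] [np.float64(0.19990840975213822), np.float64(0.4169803025242655), np.float64(0.20374311023481148), np.float64(0.4086058719556642)]
y axis [-0.20479178  0.97880556] yaw 0.20625097068130283
jar lid [0.54245414 0.15938621 0.122     ]
peg [0.48454928 0.10663765 0.046     ]
mill [0.69913742 0.02856711 0.09      ]
```

View pics/crop.png

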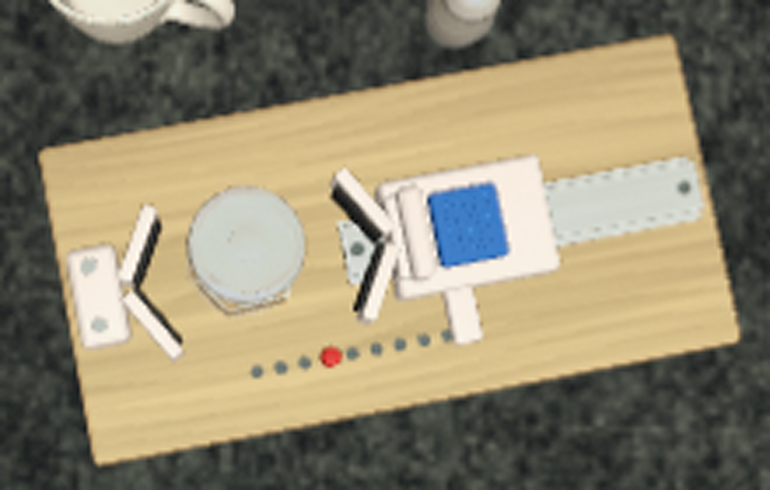

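The crop confirms it: the blue pad sits in the white slider, with the lug below it, the red peg to its left, and the honey jar (amber under a grey lid) between the jaws. Board yaw is about 0.20 rad, and both views agree on the pad to within 6 mm. Next I work out the approach.

```bash
cat >> h.py <<'E'
def delta(P,yaw):  # tool-down with tool x = board x; shift in tool mm and rotvec
    s=sense(); Q=R.from_quat(s["ee_rot"]); t=R.from_euler('z',yaw)*R.from_euler('x',np.pi)
    return (Q.inv().apply(np.array(P)-s["tool_pos"])*1000).round(1),(Q.inv()*t).as_rotvec().round(3)
E
python3 - <<'E'
from h import *
print(delta([.562,.024,.19],.20)); print(calibration("wrist")["mount"]); import plant; print(pinch_z if 'pinch_z' in globals() else '')
E
```

```text
(array([ 521.9, -414.7,   41.1]), array([-0.002,  0.   ,  0.225]))
[[ 1.67204702e-04  9.44318715e-01  3.29032120e-01  8.43995053e-02]
 [ 9.99999364e-01  2.08983372e-04 -1.10795112e-03  3.51764623e-04]
 [-1.11502122e-03  3.29032096e-01 -9.44318080e-01 -1.42668534e-01]
 [ 0.00000000e+00  0.00000000e+00  0.00000000e+00  1.00000000e+00]]
0.0187
```

send_rows(rows=[[52,-41,4,0,0,0.02,0],[104,-83,8,0,0,0.05,0],[157,-124,12,0,0,0.08,0],[209,-166,16,0,0,0.11,0],[261,-207,20,0,0,0.14,0],[313,-249,25,0,0,0.17,0],[365,-290,29,0,0,0.2,0],[410,-325,33,0,0,0.225,0]])

```text
time: 1.1
tool_pos: [0.4864, -0.1239, 0.1998]
ee_rot: [0.995, 0.099, -0.0, 0.0]
force: [1.5, -1.0, -0.1]
finger_gap: 0.0003
finger_force: 0.0
```

Run:
```python
from h import *
s=sense();print(s["time"],s["tool_pos"],s["force"],s["finger_gap"]);print(delta([.562,.024,.17],.20))
```

```text
1.1 [ 0.48639029 -0.12394048  0.19976938] [ 1.53638287 -0.9718218  -0.07268959] 0.00026437332913099734
(array([ 103.3, -130.1,   29.7]), array([ 0.   ,  0.   , -0.001]))
```

send_rows(rows=[[26,-33,7,0,0,0,0],[52,-66,14,0,0,0,0],[78,-98,20,0,0,0,0],[103,-130,25,0,0,0,0],[103,-130,30,0,0,0,0],[103,-130,30,0,0,0,0],[103,-130,30,0,0,0,0]])

```text
time: 1.98
tool_pos: [0.5609, 0.0206, 0.17]
ee_rot: [0.995, 0.099, -0.0, 0.0]
force: [-0.3, -0.2, 0.8]
finger_gap: 0.0
finger_force: 0.0
```

Run:
```python
from h import *
s,im=snap("wrist","w1.png");print(s["time"],s["tool_pos"],s["force"])
c,n,r=blob(im,*BLUE);print(c,n,r);print("pad",onz("wrist",c,.06,s))
q=np.array([onz("wrist",p,.06,s)[:2] for p in cv2.boxPoints(r)]);print(q,[np.linalg.norm(q[i]-q[i-1]) for i in range(4)])
print(proj("wrist",s["tool_pos"],s))
```

```text
1.975 [0.56092675 0.02062694 0.17002257] [-0.28071995 -0.20200549  0.82463179]
[271.74284775 198.65241697] 3041 ((272.0, 198.49998474121094), (53.99999237060547, 56.99999237060547), -0.0)
pad [0.56695132 0.02295185 0.06      ]
[[ 0.54021327  0.03888789]
 [ 0.5847553   0.04656554]
 [ 0.59256198  0.00755393]
 [ 0.54845644 -0.00236031]] [np.float64(0.04206380311940679), np.float64(0.04519887820487884), np.float64(0.0397850393477995), np.float64(0.045206088760617096)]
[272.985602   281.49997931]
```

View pics/w1.png

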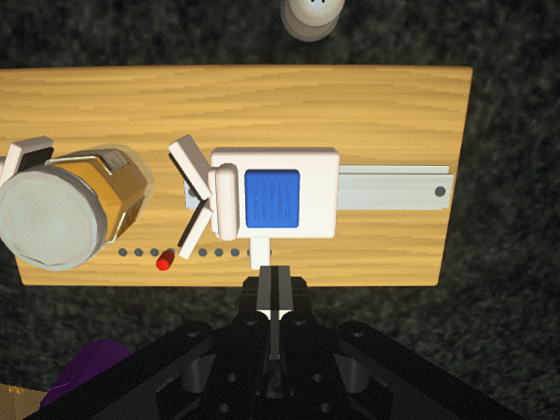

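The wrist view shows the blue pad at (272,199) lined up with the tool, the wall at about (227,200) on the jar side, the peg at (165,260), and the mill well clear. Pad ≈ (0.565, 0.024). I'll press 5 mm to the +y side of its centre.

Run:
```python
from h import *
print(delta([.564,.029,.066],.20))
```

```text
(array([  4.5,  -7.7, 104.2]), array([ 0.001, -0.   , -0.002]))
```

send_rows(rows=[[4.5,-7.5,30,0,0,0,0],[4.5,-7.5,60,0,0,0,0],[4.5,-7.5,80,0,0,0,0],[4.5,-7.5,92,0,0,0,0],[4.5,-7.5,100,0,0,0,0],[4.5,-7.5,104,0,0,0,0],[4.5,-7.5,104,0,0,0,0]])

```text
time: 2.9
tool_pos: [0.5643, 0.0304, 0.0663]
ee_rot: [0.995, 0.1, 0.0, -0.0]
force: [0.3, 0.2, -0.0]
finger_gap: -0.0001
finger_force: 0.0
```

send_rows(rows=[[0,0,2,0,0,0,0],[0,0,4,0,0,0,0],[0,0,6,0,0,0,0],[0,0,7,0,0,0,0],[0,0,8,0,0,0,0],[0,0,8,0,0,0,0]])

```text
time: 3.65
tool_pos: [0.5644, 0.0305, 0.0596]
ee_rot: [0.995, 0.1, 0.001, 0.0]
force: [-6.7, -0.2, 15.2]
finger_gap: -0.0002
finger_force: 7.6
```

send_rows(rows=[[0,0,1,0,0,0,0],[0,0,2,0,0,0,0],[0,0,3,0,0,0,0],[0,0,4,0,0,0,0],[0,0,4,0,0,0,0],[0,0,4,0,0,0,0]])

```text
time: 4.4
tool_pos: [0.5644, 0.0305, 0.0558]
ee_rot: [0.995, 0.1, 0.001, 0.0]
force: [-7.3, -1.7, 16.9]
finger_gap: 0.0
finger_force: 8.3
```

send_rows(rows=[[0,-2,0.5,0,0,0,0],[0,-5,0.5,0,0,0,0],[0,-9,0.5,0,0,0,0],[0,-13,0.5,0,0,0,0],[0,-17,0.5,0,0,0,0],[0,-21,0.5,0,0,0,0],[0,-25,0.5,0,0,0,0],[0,-29,0.5,0,0,0,0]])

```text
time: 5.4
tool_pos: [0.5589, 0.0583, 0.0554]
ee_rot: [0.995, 0.099, 0.001, 0.001]
force: [-6.6, -3.3, 17.6]
finger_gap: 0.0
finger_force: 8.4
```

Run:
```python
from h import *
s,im=snap("top","top1.png");print(s["time"],s["tool_pos"],s["force"])
s,im=snap("wrist","w2.png");cv2.imwrite("pics/v2.png",np.hstack([cv2.resize(im,(400,300)),cv2.resize(cv2.imread("pics/top1.png")[120:285,210:430],(400,300))]))
```

```text
5.4 [0.55885162 0.0582541  0.05539397] [-6.56533401 -3.33379479 17.61408535]
```

View pics/v2.png

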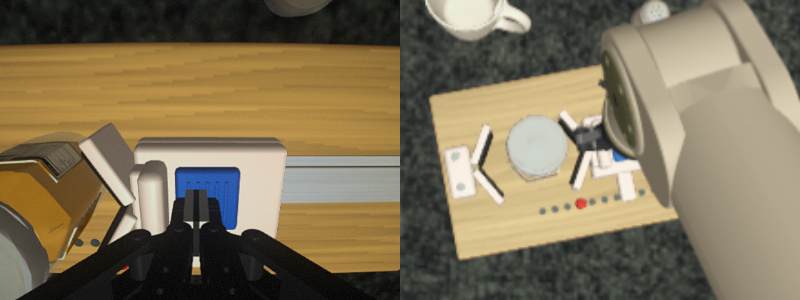

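The slider moves along with the fingertips: the pad is at (207,198), the fingertips are on it, and the jar is next to the closing jaw. I'll continue gently.

send_rows(rows=[[0,-4,0,0,0,0,0],[0,-8,0,0,0,0,0],[0,-12,0,0,0,0,0],[0,-16,0,0,0,0,0],[0,-20,0,0,0,0,0],[0,-24,0,0,0,0,0],[0,-28,0,0,0,0,0],[0,-32,0,0,0,0,0]])

```text
time: 6.5
tool_pos: [0.5527, 0.0889, 0.0554]
ee_rot: [0.995, 0.099, 0.001, 0.001]
force: [-5.7, -5.0, 17.4]
finger_gap: -0.0
finger_force: 8.4
```

send_rows(rows=[[0,-4,0,0,0,0,0],[0,-8,0,0,0,0,0],[0,-12,0,0,0,0,0],[0,-16,0,0,0,0,0],[0,-20,0,0,0,0,0],[0,-24,0,0,0,0,0],[0,-28,0,0,0,0,0],[0,-30,0,0,0,0,0]])

```text
time: 7.5
tool_pos: [0.551, 0.1039, 0.0559]
ee_rot: [0.996, 0.093, 0.002, 0.009]
force: [4.0, -42.6, 21.7]
finger_gap: 0.0001
finger_force: 25.2
```

Run:
```python
from h import *
s,im=snap("top","top2.png");print(s["time"],s["tool_pos"],s["force"])
s,im=snap("wrist","w3.png");cv2.imwrite("pics/v3.png",np.hstack([cv2.resize(im,(400,300)),cv2.resize(cv2.imread("pics/top2.png")[120:285,210:430],(400,300))]))
```

```text
7.5 [0.5510214  0.10389444 0.05589973] [  4.0001211  -42.55310571  21.66661252]
```

View pics/v3.png

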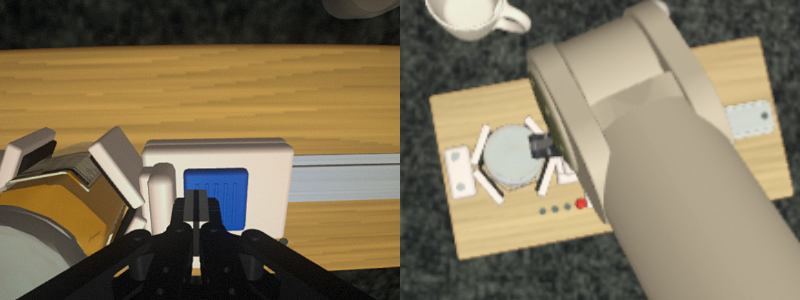

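send_rows(rows=[[0,4,0,0,0,0,0],[0,8,0,0,0,0,0],[0,10,0,0,0,0,0],[0,10,0,0,0,0,0]])

```text
time: 8.1
tool_pos: [0.5511, 0.1035, 0.0558]
ee_rot: [0.995, 0.097, 0.002, 0.003]
force: [0.2, -16.8, 17.4]
finger_gap: -0.0002
finger_force: 13.2
```

Run:
```python
from h import *
s,im=snap("wrist","w4.png");print(s["time"],s["tool_pos"],s["force"])
yv=np.array([-np.sin(.2),np.cos(.2)])
for f,ss in(("w1.png",dict(tool_pos=[0.56092675,0.02062694,0.17002257],ee_rot=[.995,.099,0,0],z=.06)),("w4.png",dict(tool_pos=s["tool_pos"],ee_rot=s["ee_rot"],z=.056))):
    c,n,r=blob(cv2.imread("pics/"+f),*BLUE); b=cv2.boxPoints(r)
    m=cv2.inRange(cv2.cvtColor(cv2.imread("pics/"+f),cv2.COLOR_BGR2HSV),*BLUE); 
    ys,xs=np.where(m>0); t=ys<np.percentile(ys,30)
    for x in(xs[t].min(),xs[t].max()): print(f,x,yv@onz("wrist",(x,ys[t].mean()),ss["z"],ss)[:2])
cv2.imwrite("pics/v4.png",cv2.resize(read_camera("scene")[140:280,220:410,::-1],(760,560),interpolation=2))
```

```text
8.1 [0.55114437 0.10346743 0.05584588] [  0.16101578 -16.76227836  17.43058775]
w1.png 245 -0.07027811590535053
w1.png 299 -0.11037801855308504
w4.png 257 -0.0010785761030875033
w4.png 346 -0.041036863604291325
```

View pics/v4.png

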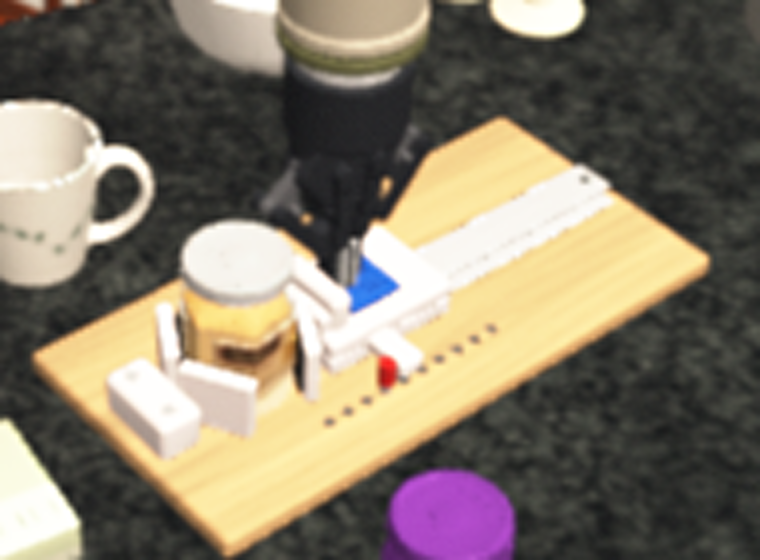

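The lug at about (405,350) in the crop rests against the red peg at (387,372). The slider travelled 69 mm and the push force rose sharply at the end, so it is home. The jar stands between both jaws. I'll ease the side load, then lift.

send_rows(rows=[[0,2,0,0,0,0,0],[0,4,0,0,0,0,0],[0,4.5,0,0,0,0,0],[0,4.5,-2,0,0,0,0],[0,4.5,-5,0,0,0,0],[0,4.5,-8,0,0,0,0],[0,4.5,-11,0,0,0,0],[0,4.5,-14,0,0,0,0]])

```text
time: 9.2
tool_pos: [0.5488, 0.1051, 0.0675]
ee_rot: [0.995, 0.1, -0.0, 0.0]
force: [0.3, -2.5, 0.1]
finger_gap: 0.0003
finger_force: 0.7
```

send_rows(rows=[[0,2,-8,0,0,0,0],[0,4,-16,0,0,0,0],[0,8,-40,0,0,0,0],[0,20,-80,0,0,0,0],[0,50,-110,0,0,0,0],[0,90,-120,0,0,0,0],[0,120,-120,0,0,0,0],[0,120,-120,0,0,0,0]])

```text
time: 10.2
tool_pos: [0.5731, -0.0155, 0.188]
ee_rot: [0.995, 0.097, 0.0, 0.0]
force: [0.5, 0.3, -0.2]
finger_gap: 0.0
finger_force: 0.0
```

Run:
```python
from h import *
s,im=snap("wrist","w5.png");print(s["time"],s["tool_pos"],s["force"])
c,n,r=blob(im,*BLUE);P=onz("wrist",c,.06,s);print(c,n,P,"moved",(P[:2]-[.566,.0235])@[-np.sin(.2),np.cos(.2)])
_,t=snap("top","top5.png")
cv2.imwrite("pics/v5.png",np.hstack([cv2.resize(im,(400,300)),cv2.resize(t[150:270,220:380],(400,300),interpolation=2)]))
```

```text
10.2 [ 0.57309183 -0.01553319  0.18798234] [ 0.52076002  0.33107394 -0.24751092]
[142.81235698 198.75019069] 2622 [0.55342939 0.08891584 0.06      ] moved 0.06660927860795986
```

View pics/v5.png

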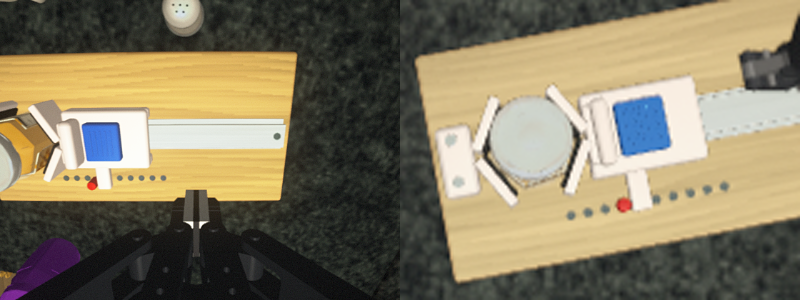

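Both views show the lug touching the red peg, at (97,183) on the left and (630,203) on the right. The jar is cradled and the fingers are clear. I'll compare the travel in one camera before handing in.

Run:
```python
from h import *
yv=np.array([-np.sin(.2),np.cos(.2)])
a,b=[blob(cv2.imread("pics/"+f),*BLUE)[0] for f in("top0.png","top5.png")]
print("travel",yv@(onz("top",b,.06)-onz("top",a,.06))[:2])
im=cv2.imread("pics/top5.png"); hsv=cv2.cvtColor(im,cv2.COLOR_BGR2HSV)
P=onz("top",b,.06)[:2]
# row scan through lug and peg along board y at z 0.04
for off in(-.058,-.062,-.066):
    o=P+np.array([np.cos(.2),np.sin(.2)])*off; print(off,[tuple(int(v) for v in im[tuple(np.round(proj("top",[*(o+yv*d),.042])[::-1]).astype(int))]) for d in np.arange(0,.032,.003)])
```

```text
travel 0.0680006078872176
-0.058 [(118, 138, 143), (226, 238, 247), (229, 240, 249), (230, 242, 250), (230, 242, 249), (230, 242, 249), (226, 238, 245), (63, 80, 214), (51, 58, 215), (51, 57, 209), (48, 65, 164)]
-0.062 [(115, 122, 111), (215, 227, 236), (229, 241, 249), (230, 242, 249), (231, 243, 249), (231, 243, 249), (209, 221, 230), (62, 69, 226), (67, 74, 227), (66, 73, 226), (44, 50, 193)]
-0.066 [(143, 194, 216), (222, 234, 244), (225, 237, 247), (228, 240, 248), (220, 232, 243), (227, 239, 248), (198, 209, 220), (93, 113, 151), (99, 134, 222), (55, 63, 199), (60, 79, 184)]
```

The lug's white meets the peg's red with no gap, so the slider is home.

```bash
python3 -c "
from plant import *
print(job_done())"
```

```text
the job is handed in; nothing more can be done
None
```

The job is handed in. In the last pictures the slider was against the red stop peg, the brake pad was released, the honey jar stood cradled between the jaws and the gripper was clear. No verdict came back, and I did not measure the jar's distance from the seat point.

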